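Pin the swatch boards to the counter tray

ROBOT

A 6-joint arm with a two-finger parallel gripper is mounted at the origin on a cart in front of the work surface, level with it; the furniture and walls round the work are solid. World frame = base frame: x ahead of the robot, y to its left, z up, the work surface at z = 0. Lengths are in m, angles in rad, forces in N, time in s.
With the tool pointing down it reaches from about 0.3 to 0.775 m from the base axis. Payload 14.6 kg.
Tool frame: the origin (TCP) lies on the mounting face of the last link; the fingertips stand 199 mm ahead of it and the grasp point (between the pads) lies 180 mm ahead of it; z points along the fingers, y is the direction in which the jaws open and shut (so a half turn about z gives the same grasp; the last joint's range is limited). The gripper opens to 94 mm and grips with 3 to 60 N. Pads are 16 mm wide; open, the fingers measure 119 mm over their backs; the gripper's body (75 mm by 177 mm) begins 78 mm behind the grasp point.
Start: joints at [1.278, 0.3, 1.521, -0, 1.321, -0.067], TCP at [0.123, 0.536, 0.405] pointing down, gripper open.
Joint ranges: [-3.03, 3.03], [-0.79, 2.21], [0.23, 2.52], [-1.04, 4.18], [0, 3.07], [-2.55, 2.55]. Speed limits (rad/s): [2.22, 2.22, 2.57, 3.14, 3.14, 3.14].

INTERFACE

Orientations are given as a 3x3 rotation matrix whose columns are the frame's x, y, z axes.
In Python, from station import manip, vision, job, finder gives the robot as it stands. The module is installed in compiled form; this text tells all that it offers.
- The arm moves only by the tool apply_moves, never from a script. Its argument "deltas" is a list of rows, each an object with "linear": the shift along the world's x, y, z in m, a list of three; "spin": the turn about the world's z in rad. A call has exactly 5 rows; each row shifts and turns the commanded pose from where the row before left it; what a row does not reach is not made up. A row lasts 1/12 s, in which the tool goes at most 41.7 mm and 7.16 degrees, less where a joint would pass 70% of its speed; a pose out of reach is approached as far as the arm can. A call is refused whole if a number of a shift passes 0.0417 or a number of a turn 0.125, either way. A call with a gripper value outside its range is refused whole. "jaw" is the finger opening in m, from 0 to 0.094, set as the call begins (left out, the last holds). The fingers move at their own pace and stop on an object; "squeeze" is the grip in N (left out, the last holds). Time passes only in rows, so rows that do not move let the fingers close, or fill a call up. It gives the time, the measured TCP pose, the force and the opening at its end, in the units of the state.
- manip.sense(): the state, without advancing time (a new reading comes with each control period).
- vision.camera(name): name is "scene" or "side" or "wrist"; returns the picture (480x640x3 uint8, red, green, blue); there is no depth.
- vision.camera_params(name): a dict with "vfov" (degrees; the focal length in pixels is half the picture's height over the tangent of half this angle, whatever the lens; pixels are square), "cx", "cy" (the principal point, pixels), "rvec" (rotation vector, rad) and "tvec" (3), from world to camera coordinates, as OpenCV has them. Camera axes: x right, y down, z forward; pixel columns grow to the right and rows downward; lengths in m; the calibration is good to about 2 mm. The wrist camera is an equidistant fisheye: a pixel r from the principal point sees the ray r / f radians off the axis. A picture is of the moment at which its call begins: read the wrist's pose just before it. camera_params takes no time and is no camera call; for the wrist camera it gives the pose at the moment of the call.
- job.finish_job(): hands the job in, once; it reports no verdict.
Trained networks look in the newest picture that a camera, given by its name, has taken for a name from the list of things; names that differ only in an ending like _2 or _b are one class to them, and where a whole thing is asked for, a point or a joint stands for the part that bears it (a point fixed in the world has none). Each returns a list of dicts, best first, with "score" (0 to 1); they miss things now and then, are a little off and sometimes report something else, mostly with a low value. They report only what shows in the picture. A call takes as long as a camera call. They do not tell look-alikes from the thing itself.
- finder.boxes_of(thing, camera): "rect" ([left, top, right, bottom] in pixels, round what is visible of it).
- finder.silhouettes(thing, camera): "region" (480x640 bool, what is visible of it) and "rect" ([left, top, right, bottom] in pixels, round what is visible of it).
- finder.spot_point(thing, camera): "at" ([column, row] in pixels: a listed point, or the origin of a listed thing).
The state is a dict: "t": time; "joint_pos": joint angles; "qd": joint speeds; "tau": joint torques, N m; "position": TCP position; "tool_rot": TCP orientation; "force": force on the tool from outside, world axes, zero at the start; "ft_torque": the same for the moment, N m; "finger_gap": opening from 0.0 (shut) to 1.0 (fully open).
Only numpy, scipy, OpenCV 4.12 (cv2) and the standard library are available. Lean on these libraries where they do the work, as an engineer would, in place of code of your own. Each camera call takes 0.05 s, during which the arm holds its last target.

TASK

Take the black-knobbed locking pin out of its wooden stand and use it to pin the two stacked swatch boards to the counter tray: push it down through the holes of both boards and fully home into the anchor hole in the tray floor beneath, until its collar lies flush on the upper board, then let go. The anchor hole is hidden under the boards and was left up to 15 mm off centre along its slide, either way, so shift the pin, and the boards with it, along the tray and feel for it gently; never push the pin against the tray or boards with more than 40 N. Leave the boards lying in the tray and the things around undisturbed.

Things in the scene. Friction and masses are not known exactly. Their poses are not given: they have to be found in the camera images.
- pin_grip (a point): Centre of the black knob (20 mm diameter, 34 mm tall; grasp here) of the locking pin, 71 mm tall, about 80 g, upright in its stand. z: along the pin to the knob. Below the knob a steel collar, 26 mm wide, 3 mm thick, underside 20 mm below this point, then a shaft 10 mm in diameter, 34 mm long, its flat foot 54 mm below this point, bevelled to 8.4 mm over the last 1.6 mm.
- pin_tip (a point): Centre of the foot of the locking pin's shaft (54 mm below pin_grip along the pin).
- pin_stand: Fixed dark wooden block 50 x 50 x 40 mm with an upright bore 12 mm wide and 38 mm deep in the middle of its top; the pin stands in it with its collar on the block's top. Origin: centre of the underside, on the counter.
- tray: Fixed wooden tray, 84 (its x) by 194 mm (its y) outside, 64 by 174 mm inside, floor 20 mm thick, fence top 36 mm above the counter. Origin: centre of the underside; z up. A locked metal slide in the floor, flush with it and hidden by the boards, carries the anchor hole (11 mm diameter, through the floor) at tray x = 0 and y anywhere from -30 to 0 mm; it cannot be pushed along.
- anchor_mid (a point): Middle of the anchor hole's possible places, on the tray floor's upper face (20 mm above the counter), at tray x = 0, y = -15 mm. The real hole is up to 15 mm from here along the tray's y axis, either way; axes as the tray's.
- upper_board_hole (a point): Centre of the hole (11.5 mm diameter, through), at the upper face, of the upper board: loose, white with coloured patches, 60 x 140 x 10 mm, 70 g, hole 15 mm from its middle towards its -y end. Upper face 40 mm above the counter as it lies on the lower board in the tray. The boards can slide about 17 mm either way along the tray, 2 mm across.
- lower_board_hole (a point): Centre of the hole (11.5 mm diameter, through) in the upper face of the lower board, a loose grey board of the same size that lies on the tray floor under the upper one, its upper face 30 mm above the counter. The two holes are aligned within about 1 mm at the start.
- glue_stick: Bystander: standing glue stick, 26 mm wide, 94 mm tall; origin at its foot.
- ink_tin: Bystander: flat round ink tin, 70 mm wide, 18 mm tall; origin at its underside.
- eraser_0: Bystander: block eraser, 46 x 37 x 12 mm; origin at its underside.
- washi_2: Bystander: yellow roll of paper tape, 46 mm wide, 15 mm tall; origin at its underside.
- pin: The same locking pin; origin at the centre of its foot, z axis up along the pin.
- upper_board: The upper swatch board; origin: centre of its underside, long side along its y, hole at y = -15 mm.
- lower_board: The lower swatch board; origin: centre of its underside, long side along its y, hole at y = -15 mm.
Not all that is in view belongs to the job. Of the things that look like the pin, the smaller one is meant.

How it is judged:
On the way, in this order (a step that is already met when the one before it is completed fails the run):
1. the pin is drawn out of its stand (height (world z) of pin_tip above 0.045 m), for 0.1 s.
2. the pin's foot has gone through both boards' holes down to the tray floor (z of pin_tip in the frame of tray below 0.024 m and x of pin_tip in the frame of tray between -0.012 and 0.012 m and y of pin_tip in the frame of tray between -0.035 and 0.005 m and horizontal distance between pin_tip and upper_board_hole below 0.003 m and horizontal distance between pin_tip and lower_board_hole below 0.003 m), for 0.1 s.
3. the pin is fully home in the anchor hole (z of pin_tip in the frame of tray below 0.008 m and x of pin_tip in the frame of tray between -0.012 and 0.012 m and y of pin_tip in the frame of tray between -0.035 and 0.005 m and horizontal distance between pin_tip and upper_board_hole below 0.003 m and horizontal distance between pin_tip and lower_board_hole below 0.003 m), for 0.2 s.
At the end, for the whole second after the job is handed in: The pin stands upright (0.08 rad) and at rest through both boards (axis within 3 mm of each hole), foot at least 12 mm below the tray floor (fully home is 14 mm); both boards lie flat in the tray (heights within 2 mm, upper within 0.06 rad of level); nothing holds the pin (all of step 3 and angle between pin_tip's own z axis and vertical below 0.08 rad and linear speed of pin below 0.01 m/s and z of upper_board_hole in the frame of tray below 0.042 m and z of lower_board_hole in the frame of tray below 0.032 m and angle between upper_board_hole's own z axis and vertical below 0.06 rad); the robot touches nothing.
It fails at once if the pin is pushed against the tray with more than 40 N (contact force between pin and tray above 40 N).
It fails at once if the pin is pushed against a board with more than 40 N (contact force between pin and upper_board above 40 N or contact force between pin and lower_board above 40 N).
It fails at once if a board is lifted out of the tray (z of upper_board_hole in the frame of tray above 0.06 m or z of lower_board_hole in the frame of tray above 0.05 m).
It fails at once if the glue stick, ink tin, eraser or tape roll is moved by more than 20 mm or knocked over (distance of any of glue_stick, ink_tin, eraser_0, washi_2 from where it was at the start of the episode above 0.02 m or angle between any of glue_stick, ink_tin, eraser_0, washi_2's own z axis and vertical above 0.5 rad).
It also fails if it takes over 64 s, if anything falls off the work surface, if the arm or the gripper's body presses on something with over 40 N, if the wrist force passes 120 N, or if a joint passes its speed limit or range.

## Working session

There is one attempt and no reset: what is moved stays moved. The work goes in short steps, Python scripts to look and compute and a tool call to move; the robot and the scene stay as the last step left them, time stands still between calls to the robot, and variables do not carry over. Pictures are saved under pics/ and viewed, and the job is handed in when it is done.

Besides the shell and the picture viewer there is one more tool, called after ">>>" as name(argument=value, ...), one argument or row to a line, values as JSON. apply_moves: Moves the arm, as the interface text tells. Its arguments: {"type":"object","properties":{"deltas":{"type":"array"},"jaw":{"type":"number"},"squeeze":{"type":"number"}},"required":["deltas"]}

```bash
mkdir -p pics
cat > h.py <<'E'
import numpy as np, cv2
from station import manip, vision, job, finder
def par(n):
    p=vision.camera_params(n); R=cv2.Rodrigues(np.array(p['rvec'],float))[0]; t=np.array(p['tvec'],float).ravel()
    f=240/np.tan(np.radians(p['vfov'])/2); return R,t,f,p['cx'],p['cy']
def ray(P,uv,fish=False):
    R,t,f,cx,cy=P; x=(uv[0]-cx)/f; y=(uv[1]-cy)/f
    if fish:
        r=np.hypot(x,y); d=np.array([np.sin(r)*x/max(r,1e-9),np.sin(r)*y/max(r,1e-9),np.cos(r)])
    else: d=np.array([x,y,1.])
    return -R.T@t, R.T@d
def at_z(P,uv,z,fish=False):
    c,d=ray(P,uv,fish); return c+d*(z-c[2])/d[2]
def proj(P,X,fish=False):
    R,t,f,cx,cy=P; c=R@np.array(X)+t
    if fish:
        rr=np.hypot(c[0],c[1]); th=np.arctan2(rr,c[2]); return np.array([cx+f*th*c[0]/max(rr,1e-9),cy+f*th*c[1]/max(rr,1e-9)])
    return np.array([cx+f*c[0]/c[2],cy+f*c[1]/c[2]])
def tri(rays):
    A=np.zeros((3,3));b=np.zeros(3)
    for c,d in rays:
        d=d/np.linalg.norm(d);M=np.eye(3)-np.outer(d,d);A+=M;b+=M@c
    return np.linalg.solve(A,b)
def save(n,im): cv2.imwrite('pics/'+n+'.png',im[:,:,::-1])
E
python3 - <<'E'
from h import *
np.set_printoptions(precision=4,suppress=True)
s=manip.sense();print({k:np.round(v,4) for k,v in s.items()})
for n in ['scene','side','wrist']:
    P=par(n); im=vision.camera(n); save(n+'0',im)
    print(n,'cam at',-P[0].T@P[1],'f',P[2])
    for th in ['pin_grip','pin_stand','upper_board_hole','tray']:
        r=finder.spot_point(th,n); print(th,[(np.round(q['at'],1),round(q['score'],2)) for q in r[:4]])
E
```

```text
{'t': np.float64(0.0), 'joint_pos': array([ 1.2784,  0.3004,  1.5216,  0.    ,  1.3207, -0.0666]), 'qd': array([ 0.0004,  0.0009, -0.002 ,  0.0003, -0.0014, -0.    ]), 'tau': array([  0.001 , -53.18  , -35.2747,   0.0709,   0.0243,  -0.0001]), 'position': array([0.1231, 0.536 , 0.4041]), 'tool_rot': array([[-0.9746,  0.2239, -0.0003],
       [ 0.2239,  0.9746, -0.0011],
       [ 0.0001, -0.0011, -1.    ]]), 'force': array([0.0253, 0.0745, 0.2926]), 'ft_torque': array([-0.0096, -0.0021,  0.0468]), 'finger_gap': np.float64(1.002)}
scene cam at [0.1067 0.2604 0.6697] f 544.2740083190771
pin_grip [(array([375.6, 156. ]), 0.97), (array([360.4, 194.1]), 0.75)]
pin_stand [(array([356.4, 220.9]), 0.64)]
upper_board_hole [(array([272.8, 340. ]), 0.6), (array([357.6, 221. ]), 0.37)]
tray [(array([269.5, 362.7]), 0.87)]
side cam at [ 0.2886 -1.0197  0.4813] f 511.80689838675886
pin_grip [(array([377.7, 281.5]), 0.64), (array([417.2, 294.3]), 0.57)]
pin_stand [(array([376.5, 311.6]), 0.59)]
upper_board_hole [(array([282.3, 232.6]), 0.86), (array([284.6, 235.3]), 0.49)]
tray [(array([278.9, 241. ]), 0.57)]
wrist cam at [0.0494 0.5527 0.3841] f 371.64829954431775
pin_grip []
pin_stand []
upper_board_hole []
tray []
```

View pics/scene0.png

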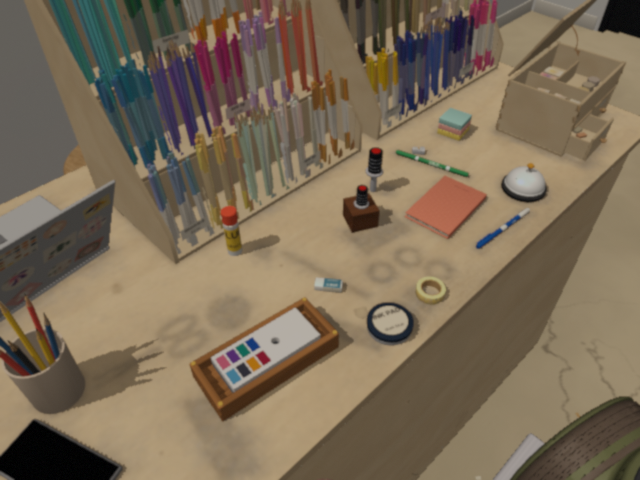

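View pics/side0.png

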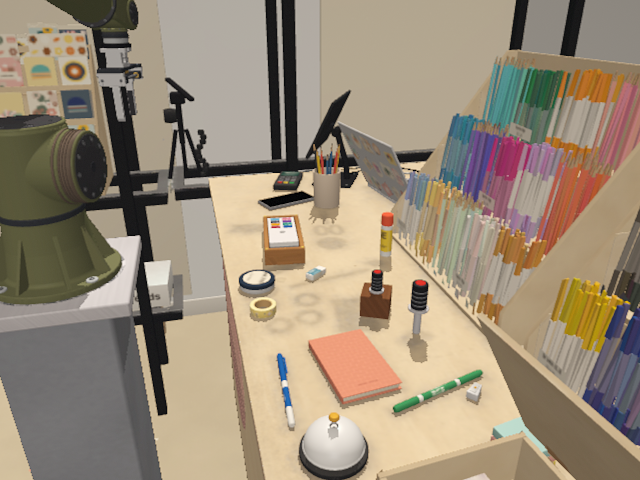

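View pics/wrist0.png

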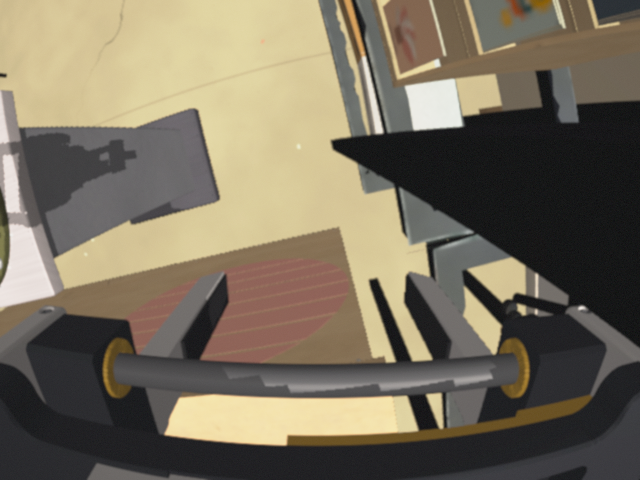

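Two things could be taken for the pin. One is the knob in the wooden block (scene (360,194), side (377,281)). The other is a taller free-standing knob (scene (376,156), side (417,294)). The description fits the smaller one in the stand. The tray shows at scene (270,355), with the hole at about (275,340).

Run:
```python
from h import *
np.set_printoptions(precision=4,suppress=True)
a=cv2.imread('pics/scene0.png')[140:240,320:420];b=cv2.imread('pics/side0.png')[255:355,340:440]
cv2.imwrite('pics/crop0.png',np.hstack([cv2.resize(a,(400,400),interpolation=2),cv2.resize(b,(400,400),interpolation=2)]))
a=cv2.imread('pics/scene0.png')[290:420,180:350];cv2.imwrite('pics/crop1.png',cv2.resize(a,None,fx=4,fy=4,interpolation=2))
S=par('scene');D=par('side')
print('small',tri([ray(S,(360.4,194.1)),ray(D,(377.7,281.5))]),'large',tri([ray(S,(375.6,156)),ray(D,(417.2,294.3))]))
print('hole',tri([ray(S,(272.8,340)),ray(D,(282.3,232.6))]), at_z(S,(272.8,340),.04),at_z(S,(275,340.5),.04))
print('pin by z',at_z(S,(360.4,194.1),.06),at_z(D,(377.7,281.5),.06))
vision.camera('scene')
for th in ['glue_stick','ink_tin','eraser_0','washi_2','tray','pin_stand']:
    r=finder.spot_point(th,'scene'); print(th,[(np.round(q['at'],1),round(q['score'],2),at_z(S,q['at'],0)) for q in r[:2]])
```

```text
small [ 0.5761 -0.2961  0.059 ] large [ 0.6131 -0.3778  0.0761]
hole [0.465  0.0024 0.0381] [0.465 0.003 0.04 ] [0.4622 0.0014 0.04  ]
pin by z [ 0.5763 -0.2956  0.06  ] [ 0.5744 -0.2987  0.06  ]
glue_stick [(array([234.3, 252.6]), 0.7, array([ 0.6688, -0.0833,  0.    ]))]
ink_tin [(array([389.9, 325.3]), 0.62, array([ 0.3844, -0.1566,  0.    ])), (array([233.8, 250.6]), 0.31, array([ 0.6732, -0.0856,  0.    ]))]
eraser_0 [(array([325.4, 290.9]), 0.59, array([ 0.4999, -0.1346,  0.    ]))]
washi_2 [(array([428.5, 293. ]), 0.79, array([ 0.3824, -0.2482,  0.    ]))]
tray [(array([267.9, 364. ]), 0.74, array([ 0.4617,  0.0184, -0.    ])), (array([389.5, 327.2]), 0.47, array([ 0.3825, -0.1535,  0.    ]))]
pin_stand [(array([359.7, 222.7]), 0.77, array([ 0.5695, -0.2907,  0.    ])), (array([234.7, 251.2]), 0.26, array([ 0.671 , -0.0859,  0.    ]))]
```

View pics/crop0.png

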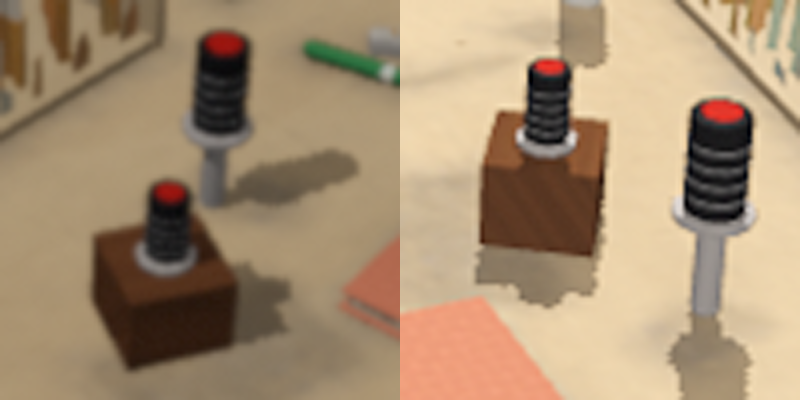

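View pics/crop1.png

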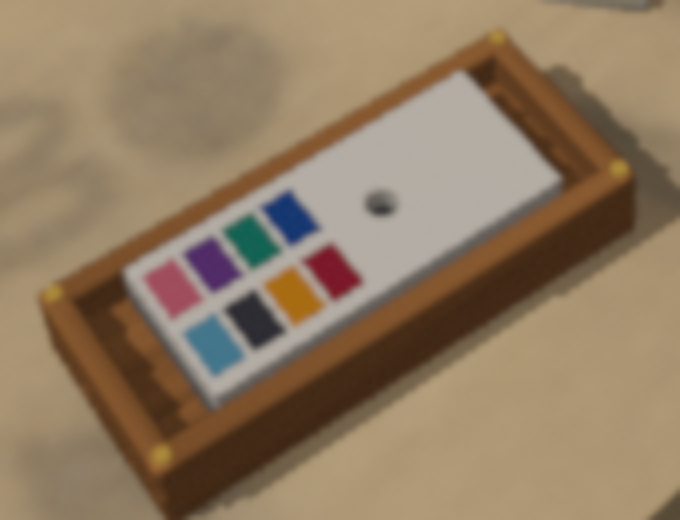

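Run:
```python
from h import *
np.set_printoptions(precision=4,suppress=True)
S=par('scene')
C=np.array([at_z(S,(180+u/4-.5*0,290+v/4),.036) for u,v in [(497,38),(620,168),(160,455),(52,293)]])
print(C, np.linalg.norm(C-np.roll(C,1,0),axis=1))
c=C.mean(0); y=(C[2]+C[3]-C[0]-C[1]); y/=np.linalg.norm(y); x=np.array([y[1],-y[0],0]);print('ctr',c,'y',y,'x',x,'yaw',np.degrees(np.arctan2(-x[1]*-1,x[0])))
R=np.c_[x,y,[0,0,1]]
for u,v,z in [(381,203,.04)]:
    h=at_z(S,(180+u/4,290+v/4),z);print('hole',h,'tray fr',R.T@(h-c))
B=np.array([at_z(S,(180+u/4,290+v/4),.04) for u,v in [(463,70),(562,178),(214,398),(124,270)]]);b=B.mean(0)
by=(B[2]+B[3]-B[0]-B[1]);by/=np.linalg.norm(by)
print('board',b,np.linalg.norm(B-np.roll(B,1,0),axis=1),by,'hole est',b-.015*by,'tray fr of ctr',R.T@(b-c))
D=par('side')
print('anchor mid',c-.015*y)
# pin top centre red
print(proj(S,[.576,-.296,.077]),proj(D,[.576,-.296,.077]))
print('red top: scene px',at_z(S,(320+169/4,140+194/4),.077),'side',at_z(D,(340+549/4,255+67/4),.077))
```

```text
[[ 0.4891 -0.0792  0.036 ]
 [ 0.416  -0.0701  0.036 ]
 [ 0.4409  0.1127  0.036 ]
 [ 0.5141  0.1028  0.036 ]] [0.1838 0.0736 0.1845 0.0739]
ctr [0.465  0.0165 0.036 ] y [0.1354 0.9908 0.    ] x [ 0.9908 -0.1354  0.    ] yaw -7.782001592866956
hole [0.4616 0.0014 0.04  ] tray fr [-0.0013 -0.0154  0.004 ]
board [0.4636 0.0154 0.04  ] [0.1403 0.0596 0.1408 0.0598] [0.124  0.9923 0.    ] hole est [0.4617 0.0005 0.04  ] tray fr of ctr [-0.0013 -0.0013  0.004 ]
anchor mid [0.463  0.0017 0.036 ]
[361.221  186.4441] [378.4731 271.8418]
red top: scene px [ 0.571  -0.2932  0.077 ] side [ 0.7387 -0.3377  0.077 ]
```

Run:
```python
from h import *
np.set_printoptions(precision=4,suppress=True)
S=par('scene');D=par('side')
for uv in [(178,258),(270,203),(360,150),(380,135),(500,68)]: print(uv,at_z(S,uv,0))
print(tri([ray(S,(362.2,188.5)),ray(D,(377.25,271.75))]))
```

```text
(178, 258) [ 0.7257 -0.0075  0.    ]
(270, 203) [ 0.7239 -0.2108  0.    ]
(360, 150) [ 0.7197 -0.4548  0.    ]
(380, 135) [ 0.7267 -0.526   0.    ]
(500, 68) [ 0.7097 -0.9683  0.    ]
[ 0.5734 -0.2947  0.076 ]
```

>>> apply_moves(
  deltas=[
    {"linear": [0.015, -0.033, 0], "spin": 0.09},
    {"linear": [0.015, -0.033, 0], "spin": 0},
    {"linear": [0.015, -0.033, 0], "spin": 0},
    {"linear": [0.015, -0.033, 0], "spin": 0},
    {"linear": [0.015, -0.033, 0], "spin": 0},
  ],
  jaw=0.06,
)

```text
t: 1.52
position: [0.1983, 0.3694, 0.4046]
tool_rot: [[-0.991, 0.135, 0.0], [0.135, 0.991, 0.0], [-0.0, 0.0, -1.0]]
force: [1.1, -0.1, 0.1]
finger_gap: 0.684
```

>>> apply_moves(
  deltas=[
    {"linear": [0.02, -0.033, 0], "spin": 0},
    {"linear": [0.02, -0.033, 0], "spin": 0},
    {"linear": [0.02, -0.033, 0], "spin": 0},
    {"linear": [0.02, -0.033, 0], "spin": 0},
    {"linear": [0.02, -0.033, 0], "spin": 0},
  ],
)

```text
t: 1.93
position: [0.2984, 0.2043, 0.4049]
tool_rot: [[-0.991, 0.135, 0.001], [0.135, 0.991, 0.0], [-0.001, 0.001, -1.0]]
force: [0.4, 0.5, 0.4]
finger_gap: 0.636
```

>>> apply_moves(
  deltas=[
    {"linear": [0.02, -0.033, 0], "spin": 0},
    {"linear": [0.02, -0.033, 0], "spin": 0},
    {"linear": [0.02, -0.033, 0], "spin": 0},
    {"linear": [0.02, -0.033, 0], "spin": 0},
    {"linear": [0.02, -0.033, 0], "spin": 0},
  ],
)

```text
t: 2.35
position: [0.3986, 0.039, 0.405]
tool_rot: [[-0.991, 0.136, 0.001], [0.136, 0.991, 0.0], [-0.001, 0.0, -1.0]]
force: [0.1, 0.2, 0.2]
finger_gap: 0.633
```

Run:
```python
from h import *
np.set_printoptions(precision=4,suppress=True)
s=manip.sense();W=par('wrist');im=vision.camera('wrist');save('w1',im);print(s['position'])
for th,z in [('upper_board_hole',.04),('pin_grip',.06),('pin_stand',0)]:
    print(th,[(np.round(q['at'],1),round(q['score'],2),at_z(W,q['at'],z,True)) for q in finder.spot_point(th,'wrist')[:3]])
```

```text
[0.3986 0.039  0.405 ]
upper_board_hole [(array([284.5, 287.1]), 0.66, array([ 0.4621, -0.0015,  0.04  ]))]
pin_grip []
pin_stand []
```

View pics/w1.png

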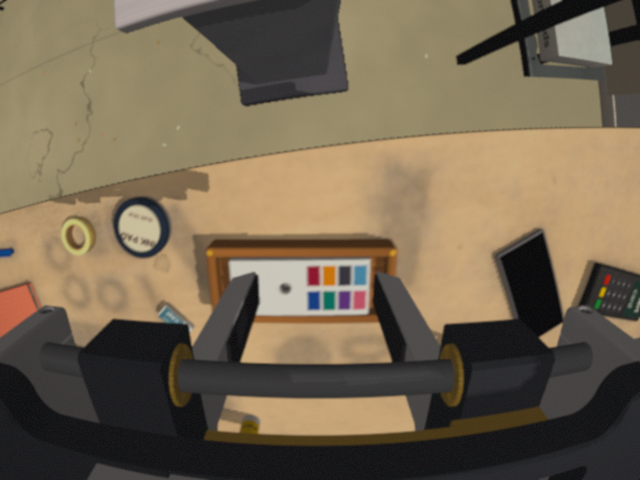

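The wrist view shows the tray between the fingers, with the board hole at (285,288) and eraser at (172,314). Next I move on to the pin.

>>> apply_moves(
  deltas=[
    {"linear": [0.02, -0.035, 0], "spin": 0},
    {"linear": [0.02, -0.035, 0], "spin": 0},
    {"linear": [0.02, -0.035, 0], "spin": 0},
    {"linear": [0.02, -0.035, -0.01], "spin": 0},
    {"linear": [0.02, -0.035, -0.01], "spin": 0},
  ],
)

```text
t: 2.97
position: [0.4988, -0.1342, 0.385]
tool_rot: [[-0.991, 0.133, 0.002], [0.133, 0.991, -0.0], [-0.002, -0.0, -1.0]]
force: [0.4, -0.2, 0.4]
finger_gap: 0.64
```

>>> apply_moves(
  deltas=[
    {"linear": [0.01, -0.035, -0.01], "spin": 0},
    {"linear": [0.01, -0.035, -0.01], "spin": 0},
    {"linear": [0.01, -0.03, -0.01], "spin": 0},
    {"linear": [0.01, -0.03, -0.01], "spin": 0},
    {"linear": [0.01, -0.025, -0.01], "spin": 0},
  ],
)

```text
t: 3.38
position: [0.5489, -0.2892, 0.3342]
tool_rot: [[-0.991, 0.134, 0.0], [0.134, 0.991, 0.0], [-0.0, 0.0, -1.0]]
force: [-0.3, 0.7, -0.1]
finger_gap: 0.639
```

Run:
```python
from h import *
np.set_printoptions(precision=4,suppress=True)
s=manip.sense();W=par('wrist');im=vision.camera('wrist');save('w2',im);print(s['position'])
for th,z in [('pin_grip',.06),('pin_stand',0)]:
    print(th,[(np.round(q['at'],1),round(q['score'],2),at_z(W,q['at'],z,True)) for q in finder.spot_point(th,'wrist')[:3]])
```

```text
[ 0.5489 -0.2892  0.3342]
pin_grip [(array([311.9, 277.7]), 0.73, array([ 0.5709, -0.2952,  0.06  ]))]
pin_stand [(array([311.4, 254.2]), 0.78, array([ 0.5717, -0.2964,  0.    ]))]
```

View pics/w2.png

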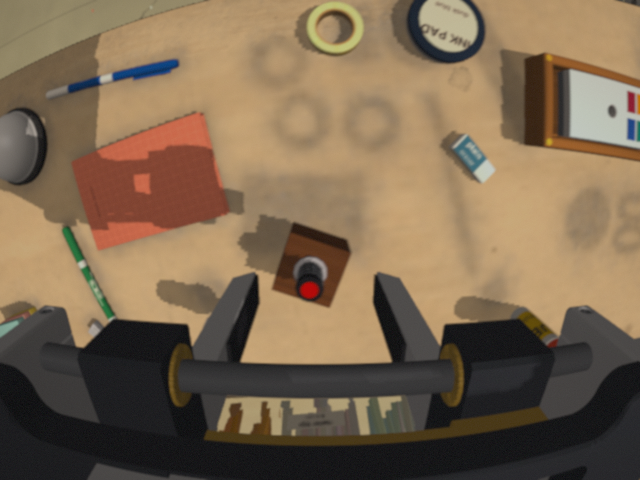

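Run:
```python
from h import *
np.set_printoptions(precision=4,suppress=True)
W=par('wrist');im=vision.camera('wrist')
sub=im[230:330,250:370].astype(int)
m=(sub[...,0]>170)&(sub[...,1]<70)&(sub[...,2]<70)
ys,xs=np.nonzero(m);uv=(xs.mean()+250,ys.mean()+230);print(uv,m.sum(),'top',at_z(W,uv,.077,True),'cam',-W[0].T@W[1])
r=finder.silhouettes('pin_grip','wrist');
for q in r[:2]: print(q['rect'],q['score'])
s=manip.sense()
for h in (.06,.077): print(proj(W,[s['position'][0],s['position'][1],h],True))
# collar centre pixel estimate
print('collar',at_z(W,(310,274),.043,True))
for p in [(.571,-.295),(.5735,-.295)]:
    print(p,proj(W,[*p,.077],True),proj(W,[*p,.043],True))
cv2.imwrite('pics/w2c.png',cv2.resize(im[215:315,260:370,::-1],None,fx=5,fy=5,interpolation=2))
```

```text
(np.float64(309.2193548387097), np.float64(290.9290322580645)) 155 top [ 0.5728 -0.2964  0.077 ] cam [ 0.4737 -0.2785  0.313 ]
[293.3, 258.1, 327.4, 302.4] 0.9
[317.4079 248.5883]
[317.5368 255.8658]
collar [ 0.5731 -0.2963  0.043 ]
(0.571, -0.295) [310.789  288.2388] [311.3087 271.2769]
(0.5735, -0.295) [311.2961 291.5468] [311.7569 274.2757]
```

View pics/w2c.png

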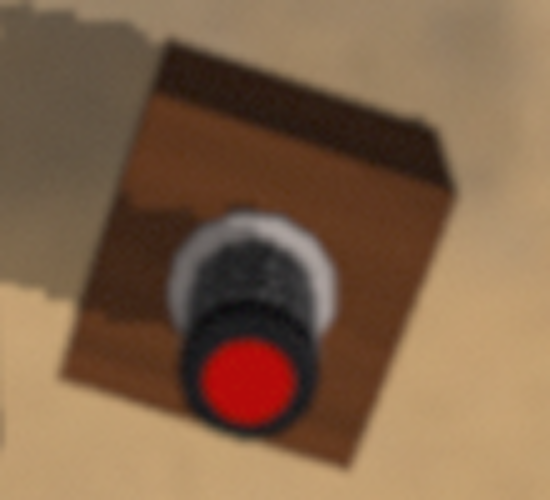

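>>> apply_moves(
  deltas=[
    {"linear": [0.024, -0.007, 0], "spin": 0},
    {"linear": [0, 0, -0.022], "spin": 0},
    {"linear": [0, 0, -0.022], "spin": 0},
    {"linear": [0, 0, -0.022], "spin": 0},
    {"linear": [0, 0, -0.021], "spin": 0},
  ],
)

```text
t: 4.05
position: [0.5724, -0.294, 0.2478]
tool_rot: [[-0.991, 0.133, 0.001], [0.133, 0.991, -0.0], [-0.001, -0.0, -1.0]]
force: [-0.5, -0.5, -0.9]
finger_gap: 0.639
```

Run:
```python
from h import *
np.set_printoptions(precision=4,suppress=True)
W=par('wrist');im=vision.camera('wrist');save('w3',im);s=manip.sense();print(s['position'],s['force'])
sub=im.astype(int);m=(sub[...,0]>150)&(sub[...,1]<60)&(sub[...,2]<60);m[:,:250]=0;m[:,400:]=0
ys,xs=np.nonzero(m);uv=(xs.mean(),ys.mean());print(uv,'top',at_z(W,uv,.077,True),'tcp proj',proj(W,[*s['position'][:2],.077],True))
```

```text
[ 0.5717 -0.2937  0.2433] [-0.8414  0.5943 -4.6808]
(np.float64(nan), np.float64(nan)) top [nan nan nan] tcp proj [316.9059 311.8292]<stdin>:5: RuntimeWarning: Mean of empty slice.
  ret = ret.dtype.type(ret / rcount)
```

View pics/w3.png

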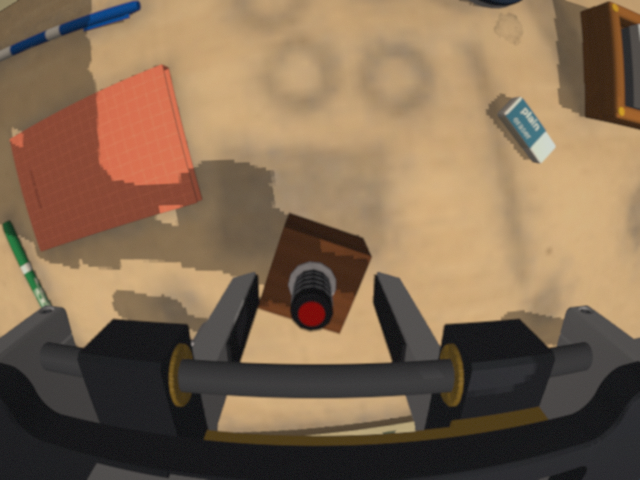

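Run:
```python
from h import *
np.set_printoptions(precision=4,suppress=True)
W=par('wrist');im=vision.camera('wrist');s=manip.sense();print(s['position'],s['force'],s['qd'])
sub=im[290:340,280:345].astype(int);m=(sub[...,0]>110)&(sub[...,1]<60)&(sub[...,2]<60)
ys,xs=np.nonzero(m);uv=(xs.mean()+280,ys.mean()+290);print(uv,m.sum(),'top',at_z(W,uv,.077,True),'tcp proj',proj(W,[*s['position'][:2],.077],True))
```

```text
[ 0.5719 -0.294   0.2454] [-0.5093  0.2562  0.2215] [-0.0077 -0.0487 -0.0535 -0.002   0.0541 -0.0017]
(np.float64(309.72444444444443), np.float64(322.12888888888887)) 450 top [ 0.5726 -0.2964  0.077 ] tcp proj [314.9774 320.0975]
```

>>> apply_moves(
  deltas=[
    {"linear": [0.001, -0.0022, 0], "spin": 0},
    {"linear": [0, 0, 0], "spin": 0},
    {"linear": [0, 0, 0], "spin": 0},
    {"linear": [0, 0, 0], "spin": 0},
    {"linear": [0, 0, 0], "spin": 0},
  ],
  jaw=0.0,
  squeeze=35,
)

```text
t: 4.57
position: [0.5732, -0.2982, 0.2486]
tool_rot: [[-0.991, 0.135, 0.001], [0.135, 0.991, -0.001], [-0.001, -0.0, -1.0]]
force: [0.2, -0.2, 0.3]
finger_gap: 0.32
```

>>> apply_moves(
  deltas=[
    {"linear": [0, 0, 0], "spin": 0},
    {"linear": [0, 0, 0], "spin": 0},
    {"linear": [0, 0, 0], "spin": 0},
    {"linear": [0, 0, 0], "spin": 0},
    {"linear": [0, 0, 0], "spin": 0},
  ],
)

```text
t: 4.98
position: [0.5733, -0.2978, 0.2481]
tool_rot: [[-0.991, 0.135, 0.0], [0.135, 0.991, 0.001], [-0.0, 0.001, -1.0]]
force: [-0.0, 6.0, 5.3]
finger_gap: 0.205
```

>>> apply_moves(
  deltas=[
    {"linear": [0, 0.001, 0.01], "spin": 0},
    {"linear": [0, 0, 0.02], "spin": 0},
    {"linear": [0, 0, 0.02], "spin": 0},
    {"linear": [0, 0, 0.025], "spin": 0},
    {"linear": [0, 0, 0.03], "spin": 0},
  ],
)

```text
t: 5.4
position: [0.5728, -0.2972, 0.3531]
tool_rot: [[-0.991, 0.136, -0.002], [0.136, 0.991, 0.001], [0.002, 0.0, -1.0]]
force: [0.6, 1.0, -1.7]
finger_gap: 0.203
```

>>> apply_moves(
  deltas=[
    {"linear": [-0.005, 0.015, 0], "spin": 0},
    {"linear": [-0.008, 0.023, 0], "spin": 0},
    {"linear": [-0.01, 0.028, 0], "spin": 0},
    {"linear": [-0.012, 0.032, 0], "spin": 0},
    {"linear": [-0.012, 0.033, 0], "spin": 0},
  ],
)

```text
t: 5.82
position: [0.5252, -0.1653, 0.353]
tool_rot: [[-0.991, 0.136, 0.0], [0.136, 0.991, -0.001], [-0.0, -0.0, -1.0]]
force: [1.0, -0.2, -1.6]
finger_gap: 0.205
```

Run:
```python
from h import *
np.set_printoptions(precision=4,suppress=True)
W=par('wrist');im=vision.camera('wrist');s=manip.sense();print(s['position'],s['force'],s['finger_gap']);save('w4',im)
save('s4',vision.camera('scene'))
```

```text
[ 0.524  -0.1607  0.353 ] [ 0.4408  4.0214 -0.1672] 0.20382339262843574
```

View pics/w4.png

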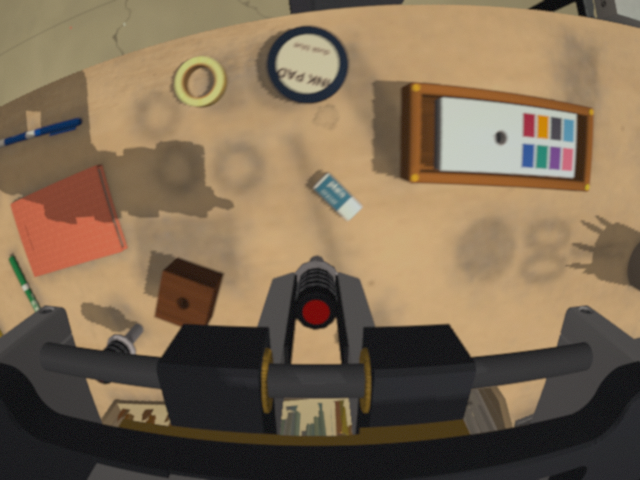

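View pics/s4.png

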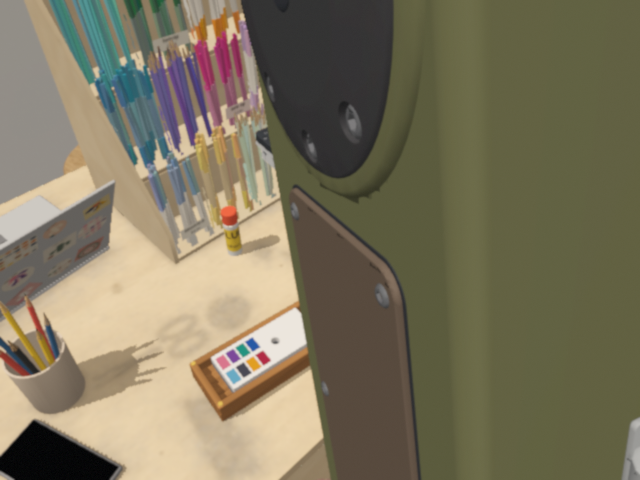

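>>> apply_moves(
  deltas=[
    {"linear": [-0.012, 0.03, 0], "spin": 0},
    {"linear": [-0.012, 0.025, 0], "spin": 0},
    {"linear": [-0.012, 0.02, -0.01], "spin": 0},
    {"linear": [-0.012, 0.02, -0.01], "spin": 0},
    {"linear": [-0.008, 0.015, 0], "spin": 0},
  ],
)

```text
t: 6.33
position: [0.4691, -0.0553, 0.3316]
tool_rot: [[-0.991, 0.135, -0.002], [0.135, 0.991, 0.0], [0.002, -0.0, -1.0]]
force: [-0.4, 0.6, -1.2]
finger_gap: 0.208
```

>>> apply_moves(
  deltas=[
    {"linear": [0, 0, 0], "spin": 0},
    {"linear": [0, 0, 0], "spin": 0},
    {"linear": [0, 0, 0], "spin": 0},
    {"linear": [0, 0, 0], "spin": 0},
    {"linear": [0, 0, 0], "spin": 0},
  ],
)

```text
t: 6.75
position: [0.4705, -0.0569, 0.3328]
tool_rot: [[-0.991, 0.136, 0.0], [0.136, 0.991, -0.0], [-0.0, -0.0, -1.0]]
force: [0.6, -0.2, -0.8]
finger_gap: 0.204
```

Run:
```python
from h import *
np.set_printoptions(precision=4,suppress=True)
W=par('wrist');im=vision.camera('wrist');s=manip.sense();print(s['position'],s['force'],s['finger_gap']);save('w5',im)
np.savez('w5.npz',R=W[0],t=W[1],r=W[2:])
for th,z in [('upper_board_hole',.04),('pin_grip',s['position'][2]-.188),('pin_tip',s['position'][2]-.188-.054)]:
    print(th,[(np.round(q['at'],1),round(q['score'],2),at_z(W,q['at'],z,True)) for q in finder.spot_point(th,'wrist')[:3]])
cv2.imwrite('pics/w5c.png',cv2.resize(im[130:330,290:480,::-1],None,fx=3,fy=3,interpolation=2))
```

```text
[ 0.4704 -0.0568  0.3327] [ 0.1386  1.4422 -1.3277] 0.20414090172030647
upper_board_hole [(array([389.3, 221.1]), 0.98, array([0.4625, 0.0003, 0.04  ]))]
pin_grip [(array([313.9, 293.7]), 0.93, array([ 0.4681, -0.0577,  0.1447]))]
pin_tip [(array([312.7, 260.7]), 0.96, array([ 0.469 , -0.0589,  0.0907]))]
```

View pics/w5.png

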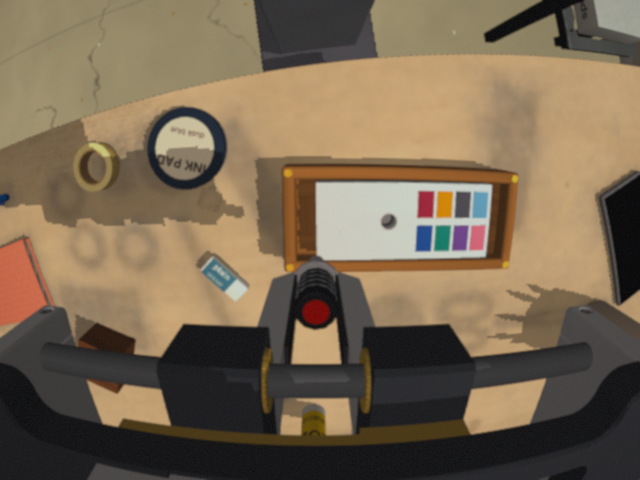

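View pics/w5c.png

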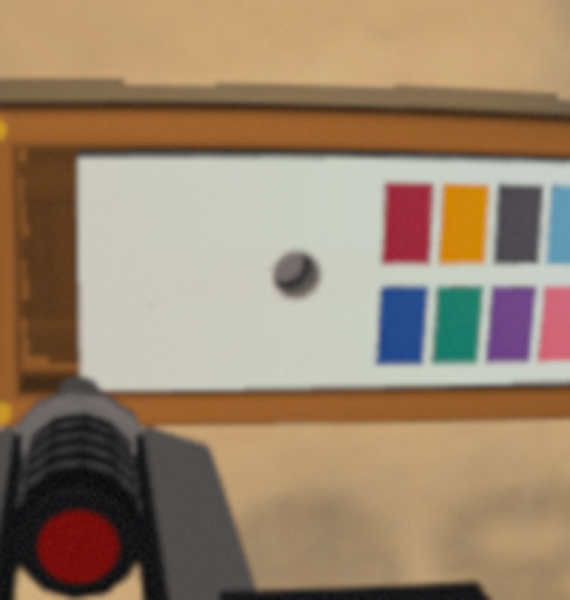

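Run:
```python
from h import *
np.set_printoptions(precision=4,suppress=True)
d=np.load('w5.npz');W=(d['R'],d['t'],*d['r'])
def c(u,v):return (290+u/3,130+v/3)
print('top',at_z(W,c(78,547),.1617,True),'hole',at_z(W,c(297,274),.04,True))
C=np.array([at_z(W,p,.036,True) for p in [(290.5,267.5),(288.5,173.5),(515,179),(506,265)]]);print(C,np.linalg.norm(C-np.roll(C,1,0),axis=1))
ct=C.mean(0);y=C[2]+C[3]-C[0]-C[1];y/=np.linalg.norm(y);x=np.array([y[1],-y[0],0]);print('ctr',ct,'y',y);R=np.c_[x,y,[0,0,1]]
print('hole in tray',R.T@(at_z(W,c(297,274),.04,True)-ct),'anchor mid',ct-.015*y)
```

```text
top [ 0.4699 -0.057   0.1617] hole [0.4627 0.0001 0.04  ]
[[ 0.4903 -0.08    0.036 ]
 [ 0.4172 -0.0703  0.036 ]
 [ 0.4417  0.1121  0.036 ]
 [ 0.5155  0.1027  0.036 ]] [0.1845 0.0738 0.184  0.0744]
ctr [0.4662 0.0161 0.036 ] y [ 0.1346  0.9909 -0.    ]
hole in tray [-0.0013 -0.0164  0.004 ] anchor mid [0.4641 0.0012 0.036 ]
```

>>> apply_moves(
  deltas=[
    {"linear": [-0.002, 0.018, 0], "spin": 0},
    {"linear": [-0.003, 0.023, -0.01], "spin": 0},
    {"linear": [-0.0023, 0.0161, -0.01], "spin": 0},
    {"linear": [0, 0, -0.015], "spin": 0},
    {"linear": [0, 0, -0.005], "spin": 0},
  ],
)

```text
t: 7.37
position: [0.4625, 0.0015, 0.2912]
tool_rot: [[-0.991, 0.134, -0.002], [0.134, 0.991, 0.0], [0.002, -0.0, -1.0]]
force: [-1.1, -1.2, -0.8]
finger_gap: 0.202
```

>>> apply_moves(
  deltas=[
    {"linear": [0, 0, 0], "spin": 0},
    {"linear": [0, 0, 0], "spin": 0},
    {"linear": [0, 0, 0], "spin": 0},
    {"linear": [0, 0, 0], "spin": 0},
    {"linear": [0, 0, 0], "spin": 0},
  ],
)

```text
t: 7.78
position: [0.4629, 0.0007, 0.2932]
tool_rot: [[-0.991, 0.136, 0.001], [0.136, 0.991, -0.0], [-0.001, 0.0, -1.0]]
force: [-0.5, -0.0, -1.0]
finger_gap: 0.202
```

Run:
```python
from h import *
np.set_printoptions(precision=4,suppress=True)
W=par('wrist');im=vision.camera('wrist');s=manip.sense();print(s['position'],s['force'],s['finger_gap']);save('w6',im)
cv2.imwrite('pics/w6c.png',cv2.resize(im[200:340,220:420,::-1],None,fx=4,fy=4,interpolation=2))
im=vision.camera('side');cv2.imwrite('pics/d6c.png',cv2.resize(im[170:290,230:350,::-1],None,fx=5,fy=5,interpolation=2))
```

```text
[0.4629 0.0007 0.2931] [ 0.4731  0.1184 -0.7141] 0.2083453039770832
```

View pics/w6c.png

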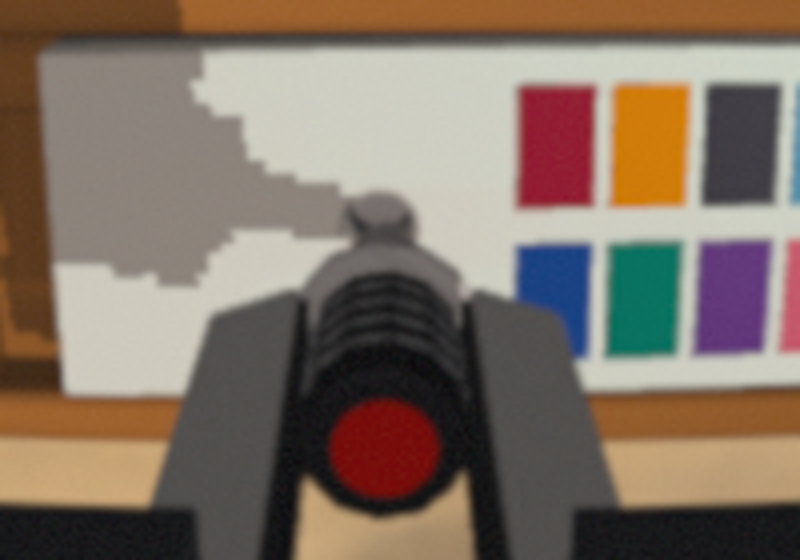

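View pics/d6c.png

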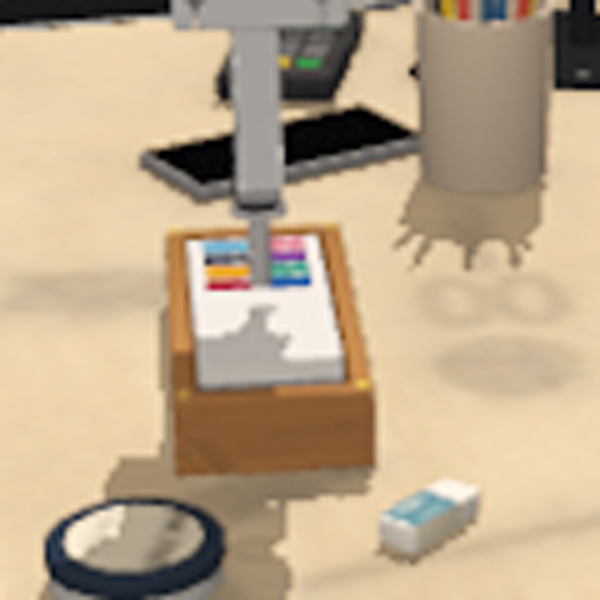

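Run:
```python
from h import *
W=par('wrist');im=cv2.imread('pics/w6.png')[200:340,220:420]
im=cv2.resize(im,None,fx=4,fy=4,interpolation=2);s=manip.sense()['position'];print(s)
def circ(cx,cy,z,r,col):
    p=np.array([(proj(W,[cx+r*np.cos(a),cy+r*np.sin(a),z],True)-[220,200])*4+1.5 for a in np.linspace(0,6.28,60)])
    cv2.polylines(im,[p.astype(int)],True,col,1)
circ(.4627,.0001,.04,.00575,(0,255,0))
circ(s[0]-.0003,s[1],s[2]-.242,.005,(255,0,0))
circ(s[0]-.0003,s[1],s[2]-.188+.017,.0071,(255,255,0))
circ(s[0]-.0003,s[1],s[2]-.188-.0185,.013,(255,0,255))
cv2.imwrite('pics/w6o.png',im)
```

```text
[0.46287865 0.00078976 0.29295217]
```

View pics/w6o.png

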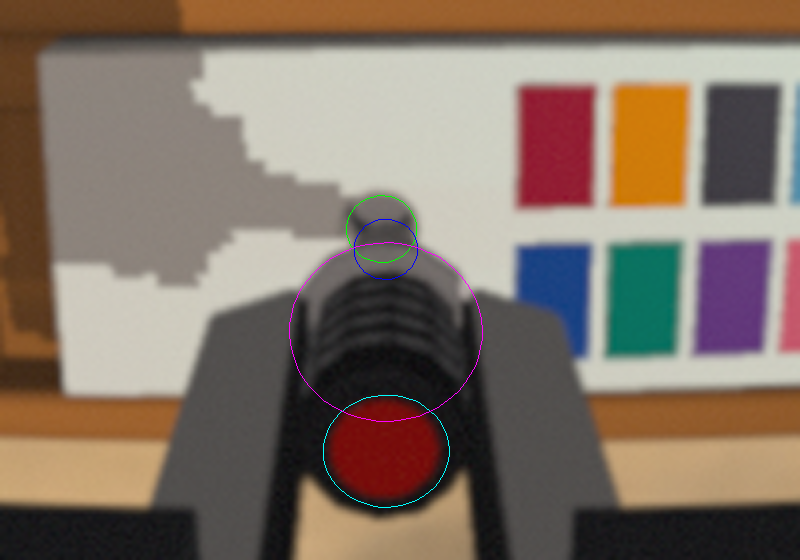

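>>> apply_moves(
  deltas=[
    {"linear": [0, -0.0005, -0.003], "spin": 0},
    {"linear": [0, 0, -0.003], "spin": 0},
    {"linear": [0, 0, -0.002], "spin": 0},
    {"linear": [0, 0, -0.001], "spin": 0},
    {"linear": [0, 0, 0], "spin": 0},
  ],
)

```text
t: 8.3
position: [0.4628, 0.0004, 0.2833]
tool_rot: [[-0.991, 0.135, -0.001], [0.135, 0.991, 0.0], [0.001, -0.0, -1.0]]
force: [-0.6, 0.1, -1.5]
finger_gap: 0.206
```

>>> apply_moves(
  deltas=[
    {"linear": [0, 0, -0.001], "spin": 0},
    {"linear": [0, 0, -0.001], "spin": 0},
    {"linear": [0, 0, -0.001], "spin": 0},
    {"linear": [0, 0, 0], "spin": 0},
    {"linear": [0, 0, 0], "spin": 0},
  ],
)

```text
t: 8.72
position: [0.4628, 0.0004, 0.2806]
tool_rot: [[-0.991, 0.135, -0.0], [0.135, 0.991, -0.0], [0.0, -0.0, -1.0]]
force: [0.0, -1.2, -1.5]
finger_gap: 0.207
```

>>> apply_moves(
  deltas=[
    {"linear": [0, 0, -0.001], "spin": 0},
    {"linear": [0, 0, -0.001], "spin": 0},
    {"linear": [0, 0, -0.001], "spin": 0},
    {"linear": [0, 0, 0], "spin": 0},
    {"linear": [0, 0, 0], "spin": 0},
  ],
)

```text
t: 9.13
position: [0.4628, 0.0004, 0.2776]
tool_rot: [[-0.991, 0.135, -0.0], [0.135, 0.991, 0.0], [0.0, -0.0, -1.0]]
force: [-0.1, 0.4, -1.9]
finger_gap: 0.203
```

>>> apply_moves(
  deltas=[
    {"linear": [0, 0, -0.001], "spin": 0},
    {"linear": [0, 0, -0.001], "spin": 0},
    {"linear": [0, 0, -0.001], "spin": 0},
    {"linear": [0, 0, 0], "spin": 0},
    {"linear": [0, 0, 0], "spin": 0},
  ],
)

```text
t: 9.55
position: [0.4628, 0.0004, 0.2746]
tool_rot: [[-0.991, 0.135, -0.0], [0.135, 0.991, -0.0], [0.0, -0.0, -1.0]]
force: [1.2, 0.4, -1.1]
finger_gap: 0.204
```

>>> apply_moves(
  deltas=[
    {"linear": [0, 0, -0.001], "spin": 0},
    {"linear": [0, 0, -0.001], "spin": 0},
    {"linear": [0, 0, -0.001], "spin": 0},
    {"linear": [0, 0, 0], "spin": 0},
    {"linear": [0, 0, 0], "spin": 0},
  ],
)

```text
t: 9.97
position: [0.4628, 0.0004, 0.2716]
tool_rot: [[-0.991, 0.135, -0.0], [0.135, 0.991, -0.0], [0.0, -0.0, -1.0]]
force: [0.0, 0.0, -2.2]
finger_gap: 0.206
```

>>> apply_moves(
  deltas=[
    {"linear": [0, 0, -0.001], "spin": 0},
    {"linear": [0, 0, -0.001], "spin": 0},
    {"linear": [0, 0, -0.001], "spin": 0},
    {"linear": [0, 0, 0], "spin": 0},
    {"linear": [0, 0, 0], "spin": 0},
  ],
)

```text
t: 10.38
position: [0.4628, 0.0004, 0.2686]
tool_rot: [[-0.991, 0.135, -0.0], [0.135, 0.991, 0.0], [0.0, -0.0, -1.0]]
force: [0.1, 0.5, 0.0]
finger_gap: 0.206
```

>>> apply_moves(
  deltas=[
    {"linear": [0, 0, -0.001], "spin": 0},
    {"linear": [0, 0, -0.001], "spin": 0},
    {"linear": [0, 0, -0.001], "spin": 0},
    {"linear": [0, 0, 0], "spin": 0},
    {"linear": [0, 0, 0], "spin": 0},
  ],
)

```text
t: 10.8
position: [0.4628, 0.0004, 0.2656]
tool_rot: [[-0.991, 0.135, -0.0], [0.135, 0.991, -0.0], [0.0, -0.0, -1.0]]
force: [1.0, 0.1, -0.6]
finger_gap: 0.204
```

>>> apply_moves(
  deltas=[
    {"linear": [0.0007, -0.0001, 0], "spin": 0},
    {"linear": [0.0006, -0.0001, 0], "spin": 0},
    {"linear": [0, 0, -0.001], "spin": 0},
    {"linear": [0, 0, -0.001], "spin": 0},
    {"linear": [0, 0, 0], "spin": 0},
  ],
)

```text
t: 11.22
position: [0.4641, 0.0003, 0.2634]
tool_rot: [[-0.991, 0.135, -0.0], [0.135, 0.991, 0.0], [0.0, 0.0, -1.0]]
force: [-0.1, 0.1, -1.3]
finger_gap: 0.206
```

>>> apply_moves(
  deltas=[
    {"linear": [0, 0, -0.0005], "spin": 0},
    {"linear": [0, 0, -0.0005], "spin": 0},
    {"linear": [0, 0, -0.0005], "spin": 0},
    {"linear": [0, 0, 0], "spin": 0},
    {"linear": [0, 0, 0], "spin": 0},
  ],
)

```text
t: 11.63
position: [0.4641, 0.0002, 0.2621]
tool_rot: [[-0.991, 0.135, -0.0], [0.135, 0.991, -0.0], [0.0, -0.0, -1.0]]
force: [-0.1, 0.2, -0.7]
finger_gap: 0.203
```

>>> apply_moves(
  deltas=[
    {"linear": [0, 0, -0.0005], "spin": 0},
    {"linear": [0, 0, -0.0005], "spin": 0},
    {"linear": [0, 0, 0], "spin": 0},
    {"linear": [0, 0, 0], "spin": 0},
    {"linear": [0, 0, 0], "spin": 0},
  ],
)

```text
t: 12.05
position: [0.4643, 0.0002, 0.2619]
tool_rot: [[-0.991, 0.135, 0.001], [0.135, 0.991, -0.0], [-0.001, -0.0, -1.0]]
force: [-2.6, 0.1, 7.9]
finger_gap: 0.206
```

```bash
python3 -c "
from h import *
for i in range(3):
    im=vision.camera('side'); s=manip.sense();print(s['position'],s['force'])
cv2.imwrite('pics/d7c.png',cv2.resize(im[170:290,230:350,::-1],None,fx=5,fy=5,interpolation=2))
"
```

```text
[4.64302520e-01 2.02321007e-04 2.61853909e-01] [-2.57066514  0.47306236  9.17716597]
[4.64305524e-01 2.26813400e-04 2.61847766e-01] [-2.85895778 -0.17382869  8.41601375]
[4.64305096e-01 2.03865560e-04 2.61838487e-01] [-2.88111639  0.13598357  8.86544755]
```

View pics/d7c.png

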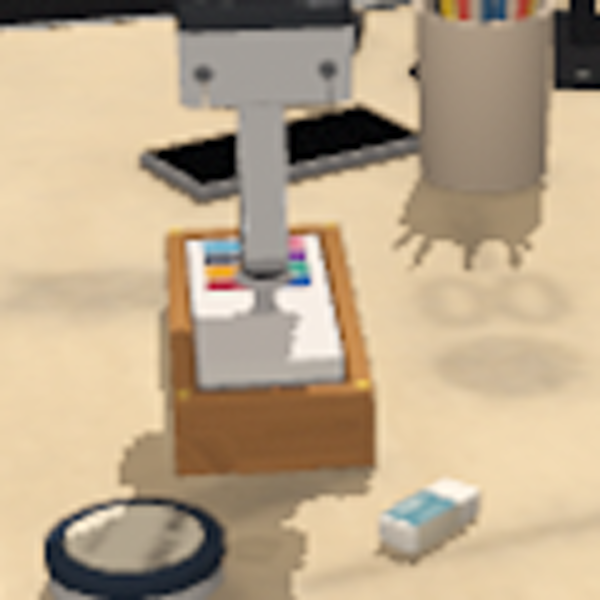

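>>> apply_moves(
  deltas=[
    {"linear": [0.0001, 0.0005, 0], "spin": 0},
    {"linear": [0, 0.0005, 0], "spin": 0},
    {"linear": [0.0001, 0.0005, 0], "spin": 0},
    {"linear": [0.0001, 0.0005, 0], "spin": 0},
    {"linear": [0, 0, 0], "spin": 0},
  ],
)

```text
t: 12.62
position: [0.4646, 0.0019, 0.2618]
tool_rot: [[-0.991, 0.135, 0.001], [0.135, 0.991, -0.001], [-0.001, -0.001, -1.0]]
force: [-2.8, -3.5, 8.6]
finger_gap: 0.202
```

>>> apply_moves(
  deltas=[
    {"linear": [0.0001, 0.0005, 0], "spin": 0},
    {"linear": [0, 0.0005, 0], "spin": 0},
    {"linear": [0.0001, 0.0005, 0], "spin": 0},
    {"linear": [0, 0.0005, 0], "spin": 0},
    {"linear": [0.0001, 0.0005, 0], "spin": 0},
  ],
)

```text
t: 13.03
position: [0.465, 0.0044, 0.2619]
tool_rot: [[-0.991, 0.135, 0.002], [0.135, 0.991, -0.001], [-0.002, -0.001, -1.0]]
force: [-1.9, -4.6, 6.6]
finger_gap: 0.203
```

>>> apply_moves(
  deltas=[
    {"linear": [0.0001, 0.0005, 0], "spin": 0},
    {"linear": [0, 0.0005, 0], "spin": 0},
    {"linear": [0.0001, 0.0005, 0], "spin": 0},
    {"linear": [0, 0.0005, 0], "spin": 0},
    {"linear": [0.0001, 0.0005, 0], "spin": 0},
  ],
)

```text
t: 13.45
position: [0.4653, 0.0069, 0.2619]
tool_rot: [[-0.991, 0.135, 0.002], [0.135, 0.991, -0.001], [-0.002, -0.001, -1.0]]
force: [-0.1, -5.6, 6.7]
finger_gap: 0.205
```

>>> apply_moves(
  deltas=[
    {"linear": [0.0001, 0.0005, -0.0003], "spin": 0},
    {"linear": [0, 0.0005, 0], "spin": 0},
    {"linear": [0.0001, 0.0005, 0], "spin": 0},
    {"linear": [0, 0.0005, 0], "spin": 0},
    {"linear": [0.0001, 0.0005, 0], "spin": 0},
  ],
)

```text
t: 13.87
position: [0.4657, 0.0093, 0.2618]
tool_rot: [[-0.991, 0.135, 0.002], [0.135, 0.991, -0.001], [-0.002, -0.001, -1.0]]
force: [-1.5, -5.5, 8.9]
finger_gap: 0.203
```

>>> apply_moves(
  deltas=[
    {"linear": [0.0001, 0.0005, 0], "spin": 0},
    {"linear": [0, 0.0005, 0], "spin": 0},
    {"linear": [0.0001, 0.0005, 0], "spin": 0},
    {"linear": [0, 0.0005, 0], "spin": 0},
    {"linear": [0.0001, 0.0005, 0], "spin": 0},
  ],
)

```text
t: 14.28
position: [0.4661, 0.0118, 0.2618]
tool_rot: [[-0.991, 0.135, 0.002], [0.135, 0.991, -0.001], [-0.002, -0.001, -1.0]]
force: [-1.1, -5.9, 9.6]
finger_gap: 0.205
```

>>> apply_moves(
  deltas=[
    {"linear": [0.0001, 0.0005, 0], "spin": 0},
    {"linear": [0, 0.0005, 0], "spin": 0},
    {"linear": [0.0001, 0.0005, 0], "spin": 0},
    {"linear": [0, 0.0005, 0], "spin": 0},
    {"linear": [0.0001, 0.0005, 0], "spin": 0},
  ],
)

```text
t: 14.7
position: [0.4663, 0.0143, 0.2618]
tool_rot: [[-0.991, 0.135, 0.002], [0.135, 0.991, -0.001], [-0.002, -0.001, -1.0]]
force: [-1.1, -5.9, 9.6]
finger_gap: 0.206
```

>>> apply_moves(
  deltas=[
    {"linear": [0.0001, 0.0005, 0], "spin": 0},
    {"linear": [0, 0.0005, 0], "spin": 0},
    {"linear": [0.0001, 0.0005, 0], "spin": 0},
    {"linear": [0, 0.0005, 0], "spin": 0},
    {"linear": [0.0001, 0.0005, 0], "spin": 0},
  ],
)

```text
t: 15.12
position: [0.4667, 0.0168, 0.2619]
tool_rot: [[-0.991, 0.135, 0.002], [0.135, 0.991, -0.001], [-0.003, -0.001, -1.0]]
force: [-1.5, -5.6, 9.6]
finger_gap: 0.205
```

```bash
python3 -c "
from h import *
im=vision.camera('side'); s=manip.sense();print(s['position'],s['force'],s['ft_torque'])
a=cv2.resize(im[170:290,230:350,::-1],(480,480),interpolation=2)
im=vision.camera('wrist');b=im[180:340,220:460,::-1];cv2.imwrite('pics/w8.png',cv2.resize(b,None,fx=3,fy=3,interpolation=2))
cv2.imwrite('pics/d8c.png',a)
"
```

```text
[0.46666355 0.01685684 0.26182975] [-0.55532148 -5.03492107  9.49792592] [-1.36208365  0.16350965 -0.03945459]
```

View pics/d8c.png

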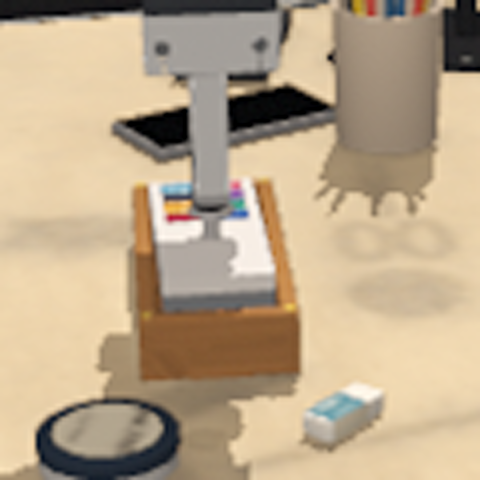

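View pics/w8.png

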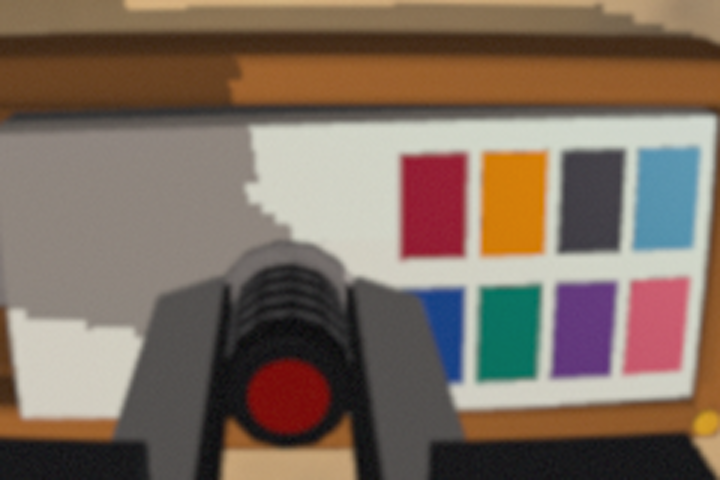

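>>> apply_moves(
  deltas=[
    {"linear": [0, 0, 0.0025], "spin": 0},
    {"linear": [-0.0003, -0.002, 0], "spin": 0},
    {"linear": [-0.0005, -0.0035, 0], "spin": 0},
    {"linear": [-0.0005, -0.0035, 0], "spin": 0},
    {"linear": [-0.0005, -0.0035, 0], "spin": 0},
  ],
)

```text
t: 15.63
position: [0.4643, 0.0044, 0.2632]
tool_rot: [[-0.991, 0.135, -0.0], [0.135, 0.991, 0.0], [0.0, 0.0, -1.0]]
force: [-0.1, 0.7, -0.5]
finger_gap: 0.207
```

>>> apply_moves(
  deltas=[
    {"linear": [-0.0003, -0.002, 0], "spin": 0},
    {"linear": [-0.0002, -0.0015, 0], "spin": 0},
    {"linear": [0, 0, -0.001], "spin": 0},
    {"linear": [0, 0, -0.0015], "spin": 0},
    {"linear": [0, 0, 0], "spin": 0},
  ],
)

```text
t: 16.05
position: [0.4643, 0.0012, 0.2617]
tool_rot: [[-0.991, 0.135, 0.002], [0.135, 0.991, -0.0], [-0.002, -0.0, -1.0]]
force: [-2.8, -0.1, 13.5]
finger_gap: 0.206
```

>>> apply_moves(
  deltas=[
    {"linear": [-0.0001, -0.0005, 0.0002], "spin": 0},
    {"linear": [0, -0.0005, 0], "spin": 0},
    {"linear": [-0.0001, -0.0005, 0], "spin": 0},
    {"linear": [0, -0.0005, 0], "spin": 0},
    {"linear": [-0.0001, -0.0005, 0], "spin": 0},
  ],
)

```text
t: 16.47
position: [0.464, -0.0008, 0.2618]
tool_rot: [[-0.991, 0.135, 0.002], [0.135, 0.991, 0.001], [-0.002, 0.001, -1.0]]
force: [0.4, 5.6, 8.0]
finger_gap: 0.207
```

>>> apply_moves(
  deltas=[
    {"linear": [-0.0001, -0.0005, 0], "spin": 0},
    {"linear": [0, -0.0005, 0], "spin": 0},
    {"linear": [-0.0001, -0.0005, 0], "spin": 0},
    {"linear": [0, -0.0005, 0], "spin": 0},
    {"linear": [-0.0001, -0.0005, 0], "spin": 0},
  ],
)

```text
t: 16.88
position: [0.4637, -0.0034, 0.2618]
tool_rot: [[-0.991, 0.135, 0.002], [0.135, 0.991, 0.001], [-0.002, 0.001, -1.0]]
force: [1.2, 5.1, 7.8]
finger_gap: 0.208
```

>>> apply_moves(
  deltas=[
    {"linear": [-0.0001, -0.0005, -0.0001], "spin": 0},
    {"linear": [0, -0.0005, 0], "spin": 0},
    {"linear": [-0.0001, -0.0005, 0], "spin": 0},
    {"linear": [0, -0.0005, 0], "spin": 0},
    {"linear": [-0.0001, -0.0005, 0], "spin": 0},
  ],
)

```text
t: 17.3
position: [0.4635, -0.0059, 0.2618]
tool_rot: [[-0.991, 0.135, 0.002], [0.135, 0.991, 0.001], [-0.002, 0.001, -1.0]]
force: [0.9, 5.2, 8.2]
finger_gap: 0.207
```

>>> apply_moves(
  deltas=[
    {"linear": [-0.0001, -0.0005, 0], "spin": 0},
    {"linear": [0, -0.0005, 0], "spin": 0},
    {"linear": [-0.0001, -0.0005, 0], "spin": 0},
    {"linear": [0, -0.0005, 0], "spin": 0},
    {"linear": [-0.0001, -0.0005, 0], "spin": 0},
  ],
)

```text
t: 17.72
position: [0.4632, -0.0084, 0.2617]
tool_rot: [[-0.991, 0.135, 0.002], [0.135, 0.991, 0.001], [-0.002, 0.001, -1.0]]
force: [0.8, 5.2, 7.3]
finger_gap: 0.205
```

>>> apply_moves(
  deltas=[
    {"linear": [-0.0001, -0.0005, -0.0001], "spin": 0},
    {"linear": [0, -0.0005, 0], "spin": 0},
    {"linear": [-0.0001, -0.0005, 0], "spin": 0},
    {"linear": [0, -0.0005, 0], "spin": 0},
    {"linear": [-0.0001, -0.0005, 0], "spin": 0},
  ],
)

```text
t: 18.13
position: [0.4628, -0.011, 0.2614]
tool_rot: [[-0.991, 0.135, 0.002], [0.135, 0.991, 0.001], [-0.002, 0.001, -1.0]]
force: [0.7, 1.8, 1.3]
finger_gap: 0.207
```

>>> apply_moves(
  deltas=[
    {"linear": [-0.0001, -0.0005, 0], "spin": 0},
    {"linear": [0, -0.0005, 0], "spin": 0},
    {"linear": [-0.0001, -0.0005, 0], "spin": 0},
    {"linear": [0, -0.0005, 0], "spin": 0},
    {"linear": [-0.0001, -0.0005, 0], "spin": 0},
  ],
)

```text
t: 18.55
position: [0.4621, -0.0136, 0.2607]
tool_rot: [[-0.991, 0.136, -0.0], [0.136, 0.991, 0.001], [0.0, 0.001, -1.0]]
force: [0.3, 7.1, -1.2]
finger_gap: 0.205
```

>>> apply_moves(
  deltas=[
    {"linear": [0.0001, 0.0005, 0], "spin": 0},
    {"linear": [0.0001, 0.0005, 0], "spin": 0},
    {"linear": [0, 0, -0.0005], "spin": 0},
    {"linear": [0, 0, -0.0005], "spin": 0},
    {"linear": [0, 0, 0], "spin": 0},
  ],
)

```text
t: 18.97
position: [0.4623, -0.0128, 0.2598]
tool_rot: [[-0.991, 0.135, 0.0], [0.135, 0.991, -0.0], [-0.0, -0.0, -1.0]]
force: [0.6, 1.7, -1.0]
finger_gap: 0.207
```

>>> apply_moves(
  deltas=[
    {"linear": [0, 0, -0.0005], "spin": 0},
    {"linear": [0, 0, -0.0005], "spin": 0},
    {"linear": [0, 0, -0.0005], "spin": 0},
    {"linear": [0, 0, -0.0005], "spin": 0},
    {"linear": [0, 0, 0], "spin": 0},
  ],
)

```text
t: 19.38
position: [0.4623, -0.0128, 0.2578]
tool_rot: [[-0.991, 0.135, -0.0], [0.135, 0.991, -0.0], [0.0, -0.0, -1.0]]
force: [0.8, 1.4, -0.8]
finger_gap: 0.204
```

>>> apply_moves(
  deltas=[
    {"linear": [0, 0, -0.0005], "spin": 0},
    {"linear": [0, 0, -0.0005], "spin": 0},
    {"linear": [0, 0, -0.0005], "spin": 0},
    {"linear": [0, 0, -0.0005], "spin": 0},
    {"linear": [0, 0, 0], "spin": 0},
  ],
)

```text
t: 19.8
position: [0.4623, -0.0128, 0.2558]
tool_rot: [[-0.991, 0.135, -0.0], [0.135, 0.991, -0.0], [0.0, -0.0, -1.0]]
force: [1.0, 2.4, -1.4]
finger_gap: 0.206
```

>>> apply_moves(
  deltas=[
    {"linear": [0, 0.0002, -0.001], "spin": 0},
    {"linear": [0, 0, -0.001], "spin": 0},
    {"linear": [0, 0, -0.001], "spin": 0},
    {"linear": [0, 0, -0.001], "spin": 0},
    {"linear": [0, 0, -0.0005], "spin": 0},
  ],
)

```text
t: 20.22
position: [0.4623, -0.0126, 0.2512]
tool_rot: [[-0.991, 0.135, -0.0], [0.135, 0.991, -0.0], [0.0, -0.0, -1.0]]
force: [-0.4, 1.4, -1.1]
finger_gap: 0.206
```

>>> apply_moves(
  deltas=[
    {"linear": [0, 0, -0.0005], "spin": 0},
    {"linear": [0, 0, -0.0005], "spin": 0},
    {"linear": [0, 0, -0.0005], "spin": 0},
    {"linear": [0, 0, -0.0005], "spin": 0},
    {"linear": [0, 0, 0], "spin": 0},
  ],
)

```text
t: 20.63
position: [0.4623, -0.0126, 0.2492]
tool_rot: [[-0.991, 0.135, -0.0], [0.135, 0.991, -0.0], [0.0, -0.0, -1.0]]
force: [-0.4, 0.5, -1.8]
finger_gap: 0.203
```

>>> apply_moves(
  deltas=[
    {"linear": [0, 0, -0.0005], "spin": 0},
    {"linear": [0, 0, -0.0005], "spin": 0},
    {"linear": [0, 0, -0.0005], "spin": 0},
    {"linear": [0, 0, 0], "spin": 0},
    {"linear": [0, 0, 0], "spin": 0},
  ],
)

```text
t: 21.05
position: [0.4624, -0.0126, 0.2479]
tool_rot: [[-0.991, 0.135, 0.0], [0.135, 0.991, -0.0], [-0.0, -0.0, -1.0]]
force: [-0.9, 0.6, 1.6]
finger_gap: 0.207
```

Contact just beginning (1.6 N) at the expected collar height. I press a little more to confirm.

>>> apply_moves(
  deltas=[
    {"linear": [0, 0, -0.0004], "spin": 0},
    {"linear": [0, 0, -0.0003], "spin": 0},
    {"linear": [0, 0, 0], "spin": 0},
    {"linear": [0, 0, 0], "spin": 0},
    {"linear": [0, 0, 0], "spin": 0},
  ],
)

```text
t: 21.47
position: [0.4624, -0.0126, 0.2479]
tool_rot: [[-0.991, 0.135, 0.0], [0.135, 0.991, -0.0], [-0.0, -0.0, -1.0]]
force: [-4.9, 0.4, 12.5]
finger_gap: 0.205
```

```bash
python3 -c "
from h import *
im=vision.camera('side'); s=manip.sense();print(s['position'],s['force'],s['ft_torque'])
a=cv2.resize(im[170:290,230:350,::-1],(480,480),interpolation=2)
cv2.imwrite('pics/d9c.png',a)
"
```

```text
[ 0.46238866 -0.01257439  0.24786386] [-4.56831971  1.41960928 13.37572633] [ 0.19564031  1.07245213 -0.00316886]
```

View pics/d9c.png

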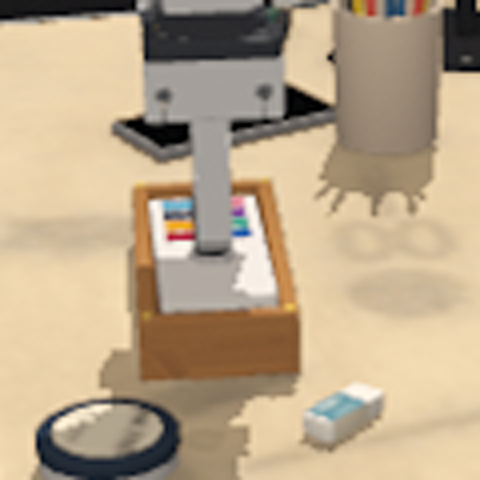

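Firm stop at 13 N with the collar flush, so the pin is seated. I relieve the load, open and retreat.

>>> apply_moves(
  deltas=[
    {"linear": [0, 0, 0.0008], "spin": 0},
    {"linear": [0, 0, 0], "spin": 0},
    {"linear": [0, 0, 0], "spin": 0},
    {"linear": [0, 0, 0], "spin": 0},
    {"linear": [0, 0, 0], "spin": 0},
  ],
  jaw=0.05,
)

```text
t: 21.93
position: [0.4623, -0.0126, 0.2478]
tool_rot: [[-0.991, 0.135, -0.0], [0.135, 0.991, -0.0], [0.0, -0.0, -1.0]]
force: [0.4, -0.1, -0.3]
finger_gap: 0.513
```

>>> apply_moves(
  deltas=[
    {"linear": [0, 0, 0], "spin": 0},
    {"linear": [0, 0, 0], "spin": 0},
    {"linear": [0, 0, 0], "spin": 0},
    {"linear": [0, 0, 0], "spin": 0},
    {"linear": [0, 0, 0], "spin": 0},
  ],
)

```text
t: 22.35
position: [0.4623, -0.0126, 0.2479]
tool_rot: [[-0.991, 0.135, 0.0], [0.135, 0.991, -0.0], [-0.0, -0.0, -1.0]]
force: [1.4, -0.1, -0.1]
finger_gap: 0.532
```

>>> apply_moves(
  deltas=[
    {"linear": [0, 0, 0.01], "spin": 0},
    {"linear": [0, 0, 0.02], "spin": 0},
    {"linear": [0, 0, 0.025], "spin": 0},
    {"linear": [-0.01, 0, 0.025], "spin": 0},
    {"linear": [-0.02, 0, 0.02], "spin": 0},
  ],
)

```text
t: 22.77
position: [0.4327, -0.0126, 0.3503]
tool_rot: [[-0.991, 0.135, 0.002], [0.135, 0.991, -0.0], [-0.002, 0.0, -1.0]]
force: [-0.8, 0.6, 1.4]
finger_gap: 0.528
```

```bash
python3 -c "
from h import *
s=manip.sense();print(s['t'],s['position'],s['force'],s['finger_gap'])
im=vision.camera('side');a=cv2.resize(im[170:290,230:350,::-1],(400,400),interpolation=2)
im=vision.camera('wrist');b=cv2.resize(im[150:330,220:420,::-1],(400,400),interpolation=2)
cv2.imwrite('pics/f.png',np.hstack([a,b]))
"
```

```text
22.7667 [ 0.43273234 -0.01259181  0.3503301 ] [-0.7639784   0.64592816  1.38473718] 0.5281708755315709
```

View pics/f.png

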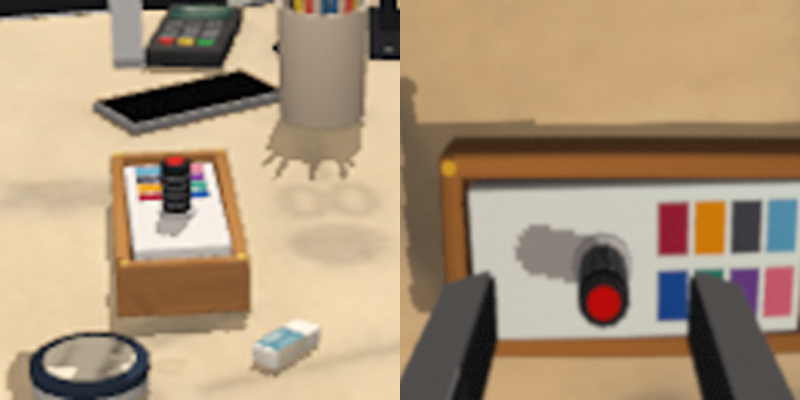

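The pin is upright with its collar flush on the upper board, the boards lie flat, and the gripper is clear. I let the arm settle, then hand in.

>>> apply_moves(
  deltas=[
    {"linear": [0, 0, 0], "spin": 0},
    {"linear": [0, 0, 0], "spin": 0},
    {"linear": [0, 0, 0], "spin": 0},
    {"linear": [0, 0, 0], "spin": 0},
    {"linear": [0, 0, 0], "spin": 0},
  ],
)

```text
t: 23.28
position: [0.4326, -0.0126, 0.3473]
tool_rot: [[-0.991, 0.135, -0.001], [0.135, 0.991, 0.0], [0.001, -0.0, -1.0]]
force: [-0.1, -0.0, 0.1]
finger_gap: 0.531
```

```bash
python3 -c "
from h import *
print(job.finish_job())"
```

```text
the job is handed in; nothing more can be done
None
```

The pin is home in the anchor hole with its collar flush on the upper board, and I handed the job in at about 23 s of the 64 s limit. The hand-in reports no verdict.

- **Search:** I took the smaller pin from its stand and lowered it through both boards to the tray floor. I then slid it along the tray under roughly 7–13 N. The +y half of the slide held nothing. Going back toward -y, the pin dropped at about tray y = -29 mm.
- **Seating:** It went down with no noticeable resistance to a firm stop at the expected collar height. The highest force I read was about 13.5 N, against the 40 N limit; I read the force at the end of each move only.
- **Last checks:** The side and wrist pictures show the pin upright, the collar on the upper board and the boards lying flat. The gripper is open and clear, and the wrist force is back near zero. I did not measure the bystanders again, but the arm passed well above them and the ink tin and eraser show in place.
- **Disagreement:** The scene and wrist cameras differed by about 1 mm on where the board hole was. I used the wrist camera, which agreed with the arm's own position of the pin.

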